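Roll a shaft blank into the V rest and set it against the end stop

TASK

Roll the loose round steel bar along the surface plate, up the ramp and into the groove of the V rest, then push the bar along the groove until its end touches the end stop. Only push with the fingers: do not pick the bar up, and leave the other things where they are.

Things in the scene. Friction and masses are not known exactly. Their poses are not given: they have to be found in the camera images.
- shaft_blank: Loose round steel bar, 32 mm in diameter, 100 mm long, about 0.45 kg lying on the plate before the V rest's ramp, within about 0.2 rad of parallel to the groove. Lightly oiled: it rolls freely and slips along fingers and groove (friction about 0.3). Origin at the bar's centre, on its axis (16 mm above the plate while it lies there). Its y axis runs along the bar; x and z turn as it rolls.
- v_rest: Fixed steel V rest on the plate, 93 x 170 mm. Origin on the plate under the bottom of the groove; z up. The 120 degree groove runs along y, bottom line at x = 0, 2 mm up. The bar comes from the -x side, over a ramp. The far flank rises to 18 mm at x = 28 mm; the body ends at x = 38 mm. Seated, the bar's axis is 20.5 mm above the plate at x = 0, and with its end at the stop its centre is at y = +25 mm.
- groove_lip (a point): Middle of the lip between ramp and groove, 9.5 mm above the plate, at x = -13 mm, y = 0 of the V rest. The ramp rises evenly to it from the plate at x = -55 mm; behind it the near flank falls into the groove. Axes as the V rest's.
- stop_face (a point): Point of the end stop that the bar's end is to touch, at y = +75 mm of the V rest, 20.5 mm above the plate. The stop is an upright plate across the groove's +y end, 70 mm wide, 10 mm thick, 29 mm high. Axes as the V rest's.
- open_end (a point): Bottom of the groove at its open end, y = -85 mm of the V rest, 2 mm above the plate; nothing closes this end. Axes as the V rest's.
- gear: Loose bystander, to be left alone (it may shift by 15 mm at most): steel gear lying flat, 51 mm across, 20 mm high, left of the bar (+y side). Origin at the centre of its underside.
- ring_gauge: Loose bystander, to be left alone (it may shift by 15 mm at most): steel ring gauge lying flat, 54 mm across, 18 mm high, right of the bar (-y side). Origin at the centre of its underside.
- bushing_1: Loose bystander, to be left alone (it may shift by 15 mm at most): turned brass bushing standing, 31 mm across, 22 mm high, right of the V rest. Origin at the centre of its underside.
- stylus_box: Loose bystander, to be left alone (it may shift by 15 mm at most): flat black box with clear lid, 60 x 90 x 22 mm, left of the V rest's end stop. Origin at the centre of its underside.
- gauge_block_3: Loose bystander, to be left alone (it may shift by 15 mm at most): small steel gauge block, 35 x 9 x 20 mm, right of the ramp. Origin at the centre of its underside.

How it is judged:
By the outcome, as a careful person would: the job done as asked, in the order asked, and still so for the second after the job is handed in, with the robot touching nothing.
It also fails if it takes over 51 s, if anything falls off the work surface, if the arm or the gripper's body presses on something with over 40 N, if the wrist force passes 120 N, or if a joint passes its speed limit or range.

ROBOT

A 6-joint arm with a two-finger parallel gripper is mounted at the origin on a cart in front of the work surface, level with it; the furniture and walls round the work are solid. World frame = base frame: x ahead of the robot, y to its left, z up, the work surface at z = 0. Lengths are in m, angles in degrees, forces in N, time in s.
With the tool pointing down it reaches from about 0.4 to 0.825 m from the base axis. Payload 7 kg.
Tool frame: the origin (TCP) lies on the mounting face of the last link; the fingertips stand 178 mm ahead of it and the grasp point (between the pads) lies 159 mm ahead of it; z points along the fingers, y is the direction in which the jaws open and shut (so a half turn about z gives the same grasp; the last joint's range is limited). The gripper opens to 88 mm and grips with 3 to 60 N. Pads are 19 mm wide; open, the fingers measure 130 mm over their backs; the gripper's body (78 mm by 193 mm) begins 47 mm behind the grasp point.
Start: joints at [58.906, 20.546, 0.682, 0, -70.136, -16.507], TCP at [0.498, 0.455, 0.405] pointing down, gripper open.
Joint ranges: [-176.03, 176.03], [-82.01, 121.73], [-58.28, 71.71], [-173.87, 95.51], [-174.79, -0.11], [-173.66, 173.66]. Speed limits (degrees/s): [136.94, 136.94, 172.46, 180, 180, 180].

INTERFACE

Orientations are given as [roll, pitch, yaw] about the fixed x, y, z axes, in that order (R = Rz(yaw) Ry(pitch) Rx(roll)).
In Python, from plant import r gives the robot as it stands. The module is installed in compiled form; this text tells all that it offers.
- The arm moves only by the tool carry_out, never from a script. Its argument "plan" is a list of rows, each a list of 3 entries, a list of its own where there are three numbers: the shift along the tool's x, y, z in m, then the turn, a rotation vector about the tool's x, y, z in degrees, then the closure in counts, from 0 (fully open) to 255 (shut). In form: [[[x, y, z], [ax, ay, az], hand], ...]. A call has 1 to 12 rows; each row shifts and turns the commanded pose from where the row before left it, along the tool's axes as they then stand; what a row does not reach is not made up. A row lasts 1/12 s, in which the tool goes at most 41.7 mm and 7.16 degrees, less where a joint would pass 70% of its speed; a pose out of reach is approached as far as the arm can. A call is refused whole if a number of a shift passes 0.0417 or a number of a turn 7.16, either way. A call with a gripper value outside its range is refused whole. The fingers move at their own pace and stop on an object; "grip_force" is the grip in N (left out, the last holds). Time passes only in rows, so rows that do not move let the fingers close. It gives the time, the measured TCP pose, the force and the opening at its end, in the units of the state.
- r.get_state(): the state, without advancing time (a new reading comes with each control period).
- r.capture(name): name is "scene" or "top" or "wrist"; returns the picture (420x560x3 uint8, red, green, blue); there is no depth.
- r.get_calibration(name): a dict with "K" (3x3 intrinsics, pixels), "D" ([k1, k2, p1, p2, k3] as OpenCV has them; the pictures are not rectified), "rvec" (rotation vector, rad) and "tvec" (3), from world to camera coordinates, as OpenCV has them. Camera axes: x right, y down, z forward; pixel columns grow to the right and rows downward; lengths in m; the calibration is good to about 2 mm. A picture is of the moment at which its call begins: read the wrist's pose just before it. get_calibration takes no time and is no camera call; for the wrist camera it gives the pose at the moment of the call.
- r.close_job(): hands the job in, once; it reports no verdict.
The state is a dict: "time_s": time; "joints": joint angles; "qd": joint speeds; "joint_torque": joint torques, N m; "tcp_pos": TCP position; "eef_rot": TCP orientation; "contact_force": force on the tool from outside, world axes, zero at the start; "moment": the same for the moment, N m; "gripper_width": finger opening in m.
Only numpy, scipy, OpenCV 4.12 (cv2) and the standard library are available. Lean on these libraries where they do the work, as an engineer would, in place of code of your own. Each camera call takes 0.05 s, during which the arm holds its last target. There are 200 camera calls.

## Working session

There is one attempt and no reset: what is moved stays moved. The work goes in short steps, Python scripts to look and compute and a tool call to move; the robot and the scene stay as the last step left them, time stands still between calls to the robot, and variables do not carry over. Pictures are saved under pics/ and viewed, about 8 in all and at most 12, crops included, and the job is handed in when it is done.

Besides the shell and the picture viewer there is one more tool, called after "Emit:" by a JSON object that holds its "api" and its "payload". carry_out: Moves the arm, as the interface text tells. Its arguments: {"type":"object","properties":{"plan":{"type":"array","items":{"type":"array"}},"grip_force":{"type":"number"}},"required":["plan"]}

```bash
mkdir -p pics; python3 - <<'E'
from plant import r
import cv2
print(r.get_state())
for n in("top","scene"):
    im=r.capture(n); cv2.imwrite(f"pics/{n}0.png",im[:,:,::-1]); c=r.get_calibration(n); print(n,c)
E
```

```text
{'time_s': 0.0, 'joints': array([ 5.89058967e+01,  2.05933377e+01,  6.33646047e-01, -1.99566796e-02,
       -7.01329488e+01, -1.65057246e+01]), 'qd': array([ 0.06686037, -0.00883622,  0.08113997, -0.0292702 , -0.05051881,
       -0.03453385]), 'joint_torque': array([-1.41046792e-03, -5.82716024e+01,  2.93065774e+01,  6.99763834e+00,
        6.92816466e-03, -1.72304863e-04]), 'tcp_pos': array([0.49833098, 0.45502681, 0.40370049]), 'eef_rot': array([ 1.79905847e+02, -8.33552549e-03, -4.76066184e+01]), 'contact_force': array([-0.366902  ,  0.16343768,  0.20181223]), 'moment': array([0.00493715, 0.03483509, 0.0240821 ]), 'gripper_width': 0.0875304814564783}
top {'K': array([[487.83721749,   0.        , 275.30089122],
       [  0.        , 487.83721749, 204.66200547],
       [  0.        ,   0.        ,   1.        ]]), 'D': array([-0.14877649,  0.        ,  0.        ,  0.        ,  0.        ]), 'rvec': array([ 2.12849543, -2.1818692 ,  0.13855407]), 'tvec': array([0.04340486, 0.57575667, 1.00723671])}
scene {'K': array([[388.72439604,   0.        , 279.53232054],
       [  0.        , 388.72439604, 213.045263  ],
       [  0.        ,   0.        ,   1.        ]]), 'D': array([-0.03533715,  0.        ,  0.        ,  0.        ,  0.        ]), 'rvec': array([ 2.06893873, -1.28181346,  0.49932731]), 'tvec': array([-0.23774372,  0.39619775,  0.58629743])}
```

View pics/top0.png

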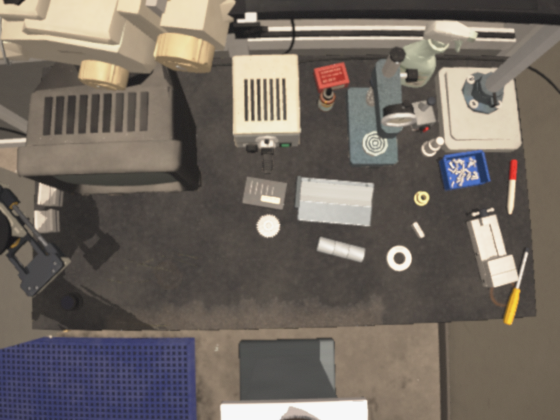

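View pics/scene0.png

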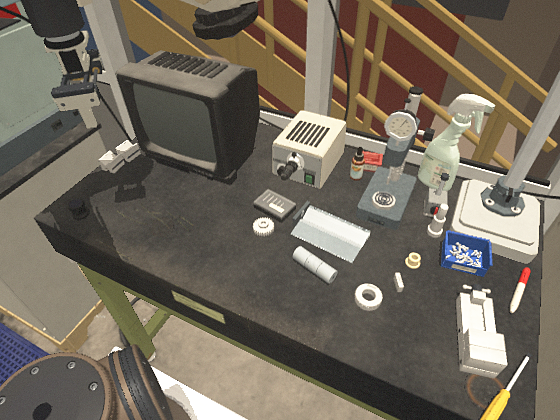

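The top view shows the bar at about (341,249) and the V rest at about (335,201), with its stop at the left, x≈298. The gear is at (268,226), the ring at (399,258), the gauge block at (418,230), the bushing at (422,199) and the box at (265,192).

```bash
cat > h.py <<'E'
import numpy as np, cv2
from plant import r
def ray(c,uv,z):
    "pixels -> world points on plane z"
    K,D=c["K"],c["D"]; R=cv2.Rodrigues(c["rvec"])[0]; t=c["tvec"].ravel()
    n=cv2.undistortPoints(np.float64(uv).reshape(-1,1,2),K,D)[:,0]
    d=np.c_[n,np.ones(len(n))]@R; C=-R.T@t
    return C+d*((z-C[2])/d[:,2])[:,None]
def proj(c,P):
    return cv2.projectPoints(np.float64(P).reshape(-1,1,3),c["rvec"],c["tvec"],c["K"],c["D"])[0][:,0]
E
python3 - <<'E'
from h import *
im=cv2.imread("pics/top0.png"); 
cr=cv2.resize(im[165:280,235:435],None,fx=4,fy=4,interpolation=cv2.INTER_CUBIC); cv2.imwrite("pics/crop.png",cr)
c=r.get_calibration("top")
g=cv2.cvtColor(im,cv2.COLOR_BGR2GRAY); m=(g>100).astype('uint8')
n,l,s,ce=cv2.connectedComponentsWithStats(m)
for i in range(1,n):
    x,y=ce[i]
    if 235<x<435 and 165<y<290 and s[i,4]>25:
        pts=np.argwhere(l==i)[:,::-1].astype(np.float32); R=cv2.minAreaRect(pts); b=cv2.boxPoints(R)
        print(ce[i].round(1),s[i,4],"box",b.round(1).tolist(),"world z=.016",ray(c,np.r_[b,[ce[i]]],.016)[:,:2].round(4).tolist())
E
```

```text
[264.3 192.6] 1123 box [[241.60000610351562, 202.60000610351562], [246.10000610351562, 175.6999969482422], [286.8999938964844, 182.5], [282.3999938964844, 209.39999389648438]] world z=.016 [[0.5857, 0.1027], [0.6453, 0.0919], [0.6278, 0.0024], [0.5685, 0.0138], [0.6066, 0.0526]]
[334.2 200.9] 3393 box [[293.6000061035156, 220.1999969482422], [297.29998779296875, 175.6999969482422], [374.20001220703125, 182.10000610351562], [370.5, 226.60000610351562]] world z=.016 [[0.5443, -0.0098], [0.6425, -0.0209], [0.6242, -0.1908], [0.5258, -0.1776], [0.5843, -0.1001]]
[421.1 198. ] 206 box [[413.0, 191.0], [429.0, 191.0], [429.0, 206.0], [413.0, 206.0]] world z=.016 [[0.6023, -0.277], [0.6015, -0.3135], [0.5679, -0.3113], [0.5688, -0.2749], [0.5863, -0.2945]]
[267.9 225.6] 482 box [[256.0, 214.0], [280.0, 214.0], [280.0, 238.0], [256.0, 238.0]] world z=.016 [[0.5599, 0.0716], [0.5586, 0.0194], [0.5063, 0.0207], [0.5076, 0.0727], [0.5339, 0.0464]]
[417.8 229.4] 129 box [[410.0, 223.89999389648438], [416.20001220703125, 220.0], [425.79998779296875, 235.3000030517578], [419.6000061035156, 239.10000610351562]] world z=.016 [[0.5295, -0.2659], [0.5376, -0.2804], [0.5033, -0.3], [0.4953, -0.2855], [0.5167, -0.2828]]
[340.9 249.2] 734 box [[315.5, 250.60000610351562], [319.29998779296875, 235.8000030517578], [366.29998779296875, 247.89999389648438], [362.5, 262.70001220703125]] world z=.016 [[0.4771, -0.0554], [0.5089, -0.0648], [0.4798, -0.1663], [0.448, -0.1566], [0.4786, -0.1105]]
[398.7 258. ] 500 box [[386.0, 245.0], [412.0, 245.0], [412.0, 271.0], [386.0, 271.0]] world z=.016 [[0.4848, -0.2099], [0.483, -0.2677], [0.4264, -0.2648], [0.4284, -0.2073], [0.4557, -0.2366]]
```

View pics/crop.png

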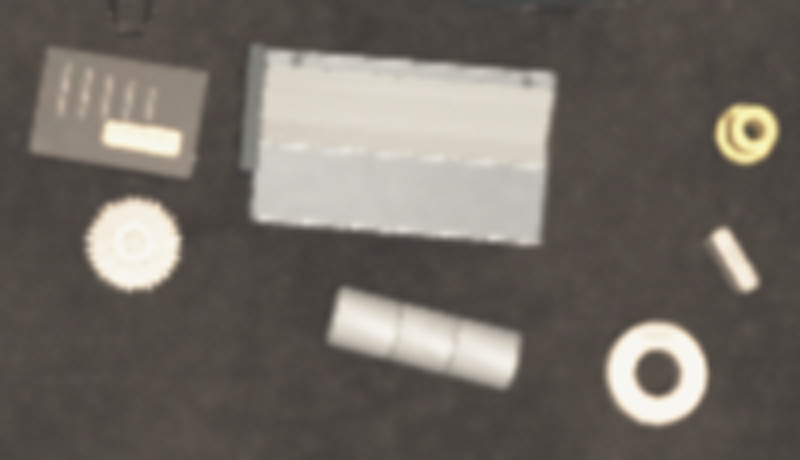

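```bash
python3 - <<'E'
from h import *
c=r.get_calibration("top")
def w(p,z): return ray(c,np.float64(p)/4+[235-.375,165-.375],z)[:,:2]
for n,p,z in (("foot",[[252,220],[541,244]],0),("lip",[[262,142],[548,166]],.0095),("rear",[[268,50],[555,73]],.018),("rear0",[[268,50],[555,73]],0.0),
  ("stopout",[[252,45],[241,168]],.029),("stopin",[[265,48],[253,168]],.029),("bar top L",[[346,287],[521,333]],.016),("bar bot",[[327,342],[507,389]],.016)):
    a=w(p,z); d=a[0]-a[1]; print(n,a.round(4).tolist(),np.linalg.norm(d).round(4),"ang",np.degrees(np.arctan2(-d[0],d[1])).round(2),"mid",a.mean(0).round(4))
E
```

```text
foot [[0.5469, -0.0194], [0.5294, -0.1794]] 0.1609 ang -6.25 mid [ 0.5381 -0.0994]
lip [[0.5889, -0.0258], [0.5716, -0.1835]] 0.1587 ang -6.24 mid [ 0.5803 -0.1047]
rear [[0.6386, -0.0302], [0.6222, -0.1884]] 0.159 ang -5.95 mid [ 0.6304 -0.1093]
rear0 [[0.642, -0.0313], [0.6252, -0.1921]] 0.1617 ang -5.95 mid [ 0.6336 -0.1117]
stopout [[0.6396, -0.021], [0.5724, -0.013]] 0.0677 ang -96.8 mid [ 0.606 -0.017]
stopin [[0.6378, -0.028], [0.5722, -0.0194]] 0.0661 ang -97.44 mid [ 0.605  -0.0237]
bar top L [[0.5075, -0.0686], [0.4799, -0.1631]] 0.0984 ang -16.29 mid [ 0.4937 -0.1158]
bar bot [[0.478, -0.0573], [0.4499, -0.1541]] 0.1009 ang -16.22 mid [ 0.464  -0.1057]
```

Emit:
{"api": "carry_out", "payload": {"plan": [[[0.01, 0.01, 0], [0, 0, 0], 0], [[0.0225, 0.022, 0], [0, 0, 0], 0], [[0.0225, 0.022, 0], [0, 0, 0], 0], [[0.0225, 0.022, 0], [0, 0, 0], 0], [[0.0225, 0.022, 0], [0, 0, 0], 0], [[0.0225, 0.022, 0], [0, 0, 0], 0], [[0.0225, 0.022, 0], [0, 0, 0], 0], [[0.0225, 0.022, 0], [0, 0, 0], 0], [[0.0225, 0.022, 0], [0, 0, 0], 0], [[0.0225, 0.022, 0], [0, 0, 0], 0], [[0.0225, 0.022, 0], [0, 0, 0], 0], [[0.0225, 0.022, 0], [0, 0, 0], 0]]}}

```text
time_s: 1.1
tcp_pos: [0.4851, 0.0931, 0.4046]
eef_rot: [180.0, 0.0, -47.6]
contact_force: [0.3, 0.6, -0.2]
gripper_width: 0.0879
```

Emit:
{"api": "carry_out", "payload": {"plan": [[[0.0225, 0.022, 0], [0, 0, 0], 0], [[0.0225, 0.022, 0], [0, 0, 0], 0], [[0.0225, 0.022, 0], [0, 0, 0], 0], [[0.0225, 0.022, 0], [0, 0, 0], 0], [[0.0225, 0.022, 0], [0, 0, 0], 0], [[0.0225, 0.022, 0], [0, 0, 0], 0], [[0.0125, 0.0117, 0], [0, 0, 3], 0], [[0, 0, 0], [0, 0, 4.7], 0], [[0, 0, 0], [0, 0, 4.7], 0], [[0, 0, 0], [0, 0, 0], 0], [[0, 0, 0], [0, 0, 0], 0]]}}

```text
time_s: 2.02
tcp_pos: [0.4789, -0.1111, 0.4045]
eef_rot: [180.0, 0.0, -59.9]
contact_force: [0.5, -0.6, -0.3]
gripper_width: 0.0874
```

```bash
python3 - <<'E'
from h import *
s=r.get_state(); print(s["time_s"],s["tcp_pos"],s["eef_rot"],s["contact_force"],s["joints"].round(1))
c=r.get_calibration("wrist"); im=r.capture("wrist"); cv2.imwrite("pics/w1.png",im[:,:,::-1]); np.savez("w1.npz",**c)
E
```

```text
2.0167 [ 0.47886471 -0.11109142  0.40452621] [ 1.79986541e+02  1.03732562e-02 -5.98831153e+01] [ 0.52203336 -0.5698673  -0.31094719] [  9.9   3.1 -21.8  -0.  -65.1  20.2]
```

View pics/w1.png

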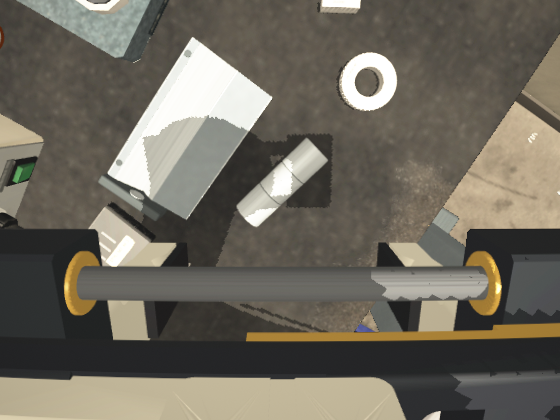

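```bash
python3 - <<'E'
from h import *
c=dict(np.load("w1.npz"))
for n,p,z in (("bar+x side",[[236,208],[305,138]],.016),("bar-x side",[[257,227],[328,160]],.016),("foot",[[187,220],[271,98]],0),("rear",[[113,170],[192,38]],.018)):
    a=ray(c,p,z)[:,:2]; d=a[0]-a[1]; print(n,a.round(4).tolist(),np.linalg.norm(d).round(4),np.degrees(np.arctan2(-d[0],d[1])).round(2),a.mean(0).round(4))
E
```

```text
bar+x side [[0.5053, -0.062], [0.4802, -0.1598]] 0.1009 -14.41 [ 0.4927 -0.1109]
bar-x side [[0.4762, -0.0549], [0.4488, -0.1527]] 0.1015 -15.67 [ 0.4625 -0.1038]
foot [[0.5453, -0.0183], [0.5292, -0.1765]] 0.159 -5.78 [ 0.5372 -0.0974]
rear [[0.6335, -0.0345], [0.6199, -0.1866]] 0.1527 -5.09 [ 0.6267 -0.1105]
```

Emit:
{"api": "carry_out", "payload": {"plan": [[[-0.002, 0, 0.025], [0, 0, 0], 0], [[0, 0, 0.03], [0, 0, 0], 0], [[0, 0, 0.03], [0, 0, 0], 0], [[0, 0, 0.03], [0, 0, 0], 0], [[0, 0, 0.03], [0, 0, 0], 0], [[0, 0, 0.025], [0, 0, 0], 0], [[0, 0, 0.02], [0, 0, 0], 0], [[0, 0, 0.015], [0, 0, 0], 0], [[0, 0, 0.0095], [0, 0, 0], 0], [[0, 0, 0], [0, 0, 0], 0]]}}

```text
time_s: 2.9
tcp_pos: [0.4777, -0.1089, 0.1884]
eef_rot: [179.8, 0.1, -59.9]
contact_force: [-0.4, 0.4, -0.0]
gripper_width: 0.0876
```

Emit:
{"api": "carry_out", "payload": {"plan": [[[0, 0, 0], [0, 0, -2.5], 0], [[0, 0, 0], [0, 0, -2.5], 0], [[0, 0, 0], [0, 0, -2], 0], [[0, 0, 0], [0, 0, -2], 0], [[0, 0, 0], [0, 0, -2], 0], [[0, 0, 0], [0, 0, -2], 0], [[0, 0, 0], [0, 0, -2], 0], [[0, 0, 0], [0, 0, -2], 0], [[0, 0, 0], [0, 0, -2], 0], [[0, 0, 0], [0, 0, -1], 0], [[0, 0, 0], [0, 0, -1], 0], [[0, 0, 0], [0, 0, 0], 0]]}}

```text
time_s: 3.9
tcp_pos: [0.4787, -0.1089, 0.1909]
eef_rot: [-179.9, -0.1, -38.9]
contact_force: [-0.0, 0.0, 0.5]
gripper_width: 0.0879
```

```bash
python3 - <<'E'
from h import *
s=r.get_state(); print(s["time_s"],s["tcp_pos"],s["eef_rot"],s["contact_force"],s["joints"].round(1))
a=r.capture("top"); b=r.capture("scene")
f=lambda im,y0,y1,x0,x1:cv2.resize(im[y0:y1,x0:x1,::-1],(400,300),interpolation=cv2.INTER_CUBIC)
w=r.capture("wrist")
cv2.imwrite("pics/s2.png",np.vstack([np.hstack([f(a,165,285,260,420),f(b,200,320,250,410)]),np.hstack([f(w,0,420,0,560)]*1+[np.zeros((300,400,3),np.uint8)])]))
E
```

```text
3.9 [ 0.47871103 -0.10892215  0.19088164] [-1.79941873e+02 -5.92428926e-02 -3.89213549e+01] [-0.02691949  0.00165648  0.54978184] [ 10.2  18.  -37.    0.  -34.8  40.9]
```

View pics/s2.png

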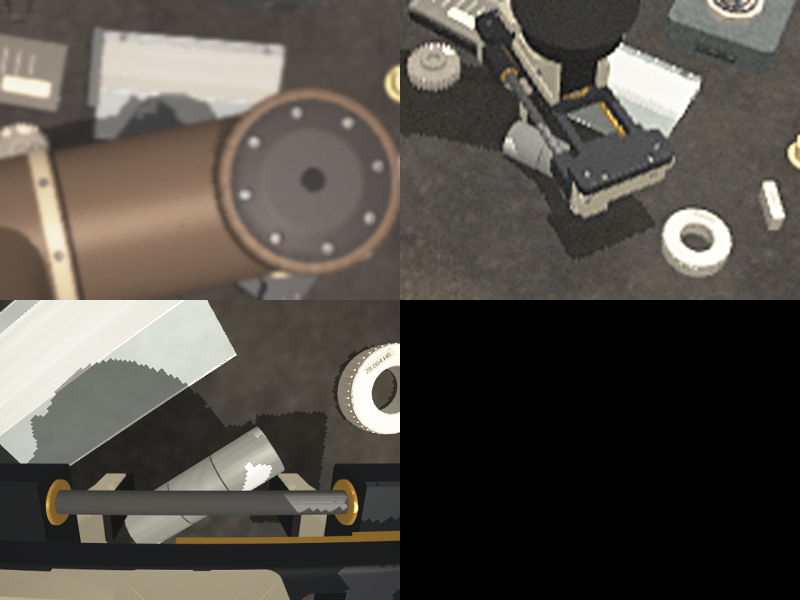

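Emit:
{"api": "carry_out", "payload": {"plan": [[[0, 0, -0.02], [0, 0, 0], 0], [[0, 0, -0.025], [0, 0, 0], 0], [[0, 0, 0], [0, 0, -6.6], 100], [[0, 0, 0], [0, 0, -6.6], 100], [[0, 0, 0], [0, 0, -6.6], 100], [[0, 0, 0], [0, 0, -6.6], 100], [[0, 0, 0], [0, 0, -6.5], 100], [[-0.02, 0, 0], [0, 0, 0], 100], [[-0.0187, 0, 0], [0, 0, 0], 100], [[0, 0, 0], [0, 0, 0], 100], [[0, 0, 0], [0, 0, 0], 100]]}}

```text
time_s: 4.97
tcp_pos: [0.4392, -0.105, 0.2353]
eef_rot: [180.0, 0.0, -6.1]
contact_force: [1.0, -0.7, 0.2]
gripper_width: 0.0535
```

```bash
python3 - <<'E'
from h import *
s=r.get_state(); print(s["time_s"],s["tcp_pos"],s["eef_rot"],s["gripper_width"],s["contact_force"],s["joints"].round(1))
c=r.get_calibration("wrist"); im=r.capture("wrist"); cv2.imwrite("pics/w3.png",im[:,:,::-1]); np.savez("w3.npz",**c)
E
```

```text
4.9667 [ 0.43922773 -0.10495026  0.2353391 ] [ 1.79997906e+02  3.70976717e-03 -6.09802972e+00] 0.053517167972254635 [ 1.00731782 -0.675956    0.22667897] [ 11.7  10.6 -39.4   0.  -40.1  72.2]
```

View pics/w3.png

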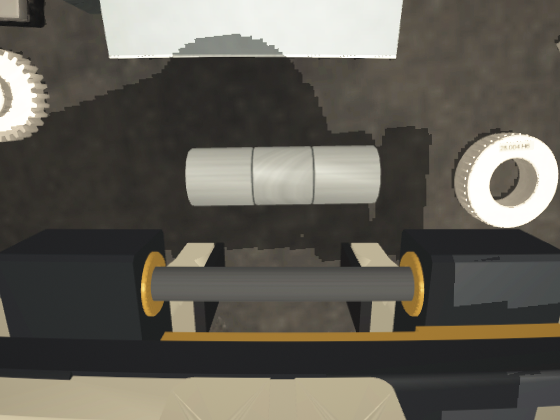

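The bar (186–380, 146–206) is now parallel to the ramp foot (row 57) within about 1°, with the fingers behind it.

```bash
python3 - <<'E'
from h import *
c=dict(np.load("w3.npz"))
a=ray(c,[[108,57],[397,57]],0)[:,:2]; y=(a[0]-a[1]);L=np.linalg.norm(y);y/=L; x=np.array([y[1],-y[0]])
O=a.mean(0)+.055*x+.005*y; print("V",O.round(4),L.round(4),np.degrees(np.arctan2(-y[0],y[1])).round(2))
b=ray(c,[[186,178],[380,173],[283,148],[283,205]],.016)[:,:2]
for q in b: print(q.round(4),"in V",((q-O)@x).round(4),((q-O)@y).round(4))
t=r.get_state()["tcp_pos"][:2]; print("tcp in V",((t-O)@x).round(4),((t-O)@y).round(4))
E
```

```text
V [ 0.5933 -0.0993] 0.1623 -6.26
[ 0.4761 -0.055 ] in V -0.1213 0.0312
[ 0.4675 -0.1622] in V -0.1181 -0.0763
[ 0.4867 -0.1103] in V -0.1047 -0.0226
[ 0.4551 -0.1069] in V -0.1365 -0.0227
tcp in V -0.1516 -0.0223
```

Emit:
{"api": "carry_out", "payload": {"plan": [[[-0.006, 0, 0], [0, 0, 0], 100], [[0, 0, 0.02], [0, 0, 0], 100], [[0, 0, 0.017], [0, 0, 0], 100], [[0, 0, 0.008], [0, 0, 0], 100], [[0, 0, 0], [0, 0, 0], 100], [[0.003, 0, 0], [0, 0, 0], 100], [[0.003, 0, 0], [0, 0, 0], 100], [[0.003, 0, 0], [0, 0, 0], 100], [[0.003, 0, 0], [0, 0, 0], 100], [[0.003, 0, 0], [0, 0, 0], 100], [[0.003, 0, 0], [0, 0, 0], 100], [[0.003, 0, 0], [0, 0, 0], 100]]}}

```text
time_s: 6.02
tcp_pos: [0.4552, -0.1066, 0.1904]
eef_rot: [-180.0, -0.0, -6.1]
contact_force: [-0.7, 0.4, -0.0]
gripper_width: 0.0533
```

Emit:
{"api": "carry_out", "payload": {"plan": [[[0.003, 0, 0], [0, 0, 0], 100], [[0.003, 0, 0], [0, 0, 0], 100], [[0.003, 0, 0], [0, 0, 0], 100], [[0.003, 0, 0], [0, 0, 0], 100], [[0.003, 0, 0], [0, 0, 0], 100], [[0.003, 0, 0], [0, 0, 0], 100], [[0.003, 0, 0], [0, 0, 0], 100], [[0.003, 0, 0], [0, 0, 0], 100], [[0.003, 0, 0], [0, 0, 0], 100], [[0.003, 0, 0], [0, 0, 0], 100], [[0.003, 0, 0], [0, 0, 0], 100], [[0.003, 0, 0], [0, 0, 0], 100]]}}

```text
time_s: 7.02
tcp_pos: [0.4909, -0.1104, 0.1902]
eef_rot: [-180.0, -0.0, -6.1]
contact_force: [-0.5, -0.5, 0.1]
gripper_width: 0.0532
```

```bash
python3 - <<'E'
from h import *
s=r.get_state(); print(s["time_s"],s["tcp_pos"],s["eef_rot"],s["gripper_width"],s["contact_force"])
c=r.get_calibration("wrist"); im=r.capture("wrist"); cv2.imwrite("pics/w4.png",im[:,:,::-1]); np.savez("w4.npz",**c)
E
```

```text
7.0167 [ 0.4908789  -0.11037121  0.19015186] [-1.79999713e+02 -8.10217626e-04 -6.09977222e+00] 0.053224218708547745 [-0.47897428 -0.48201959  0.11085786]
```

View pics/w4.png

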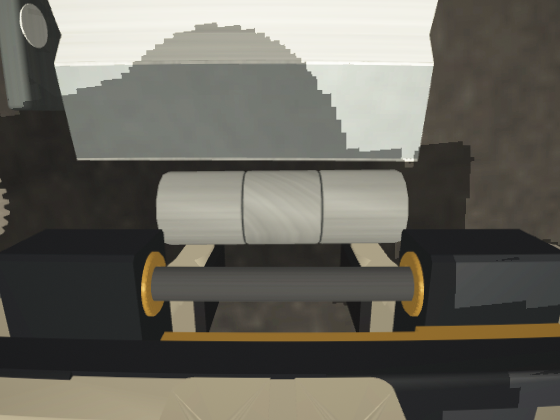

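Bar square against both fingers, short of the ramp foot (row 160). Now up the ramp.

Emit:
{"api": "carry_out", "payload": {"plan": [[[0.003, 0, 0], [0, 0, 0], 100], [[0.003, 0, 0], [0, 0, 0], 100], [[0.003, 0, 0], [0, 0, 0], 100], [[0.003, 0, 0], [0, 0, 0], 100], [[0.003, 0, 0], [0, 0, 0], 100], [[0.003, 0, 0], [0, 0, 0], 100], [[0.003, 0, -0.0005], [0, 0, 0], 100], [[0.003, 0, -0.0005], [0, 0, 0], 100], [[0.003, 0, -0.0005], [0, 0, 0], 100], [[0.003, 0, -0.0005], [0, 0, 0], 100], [[0.003, 0, -0.0005], [0, 0, 0], 100], [[0.003, 0, -0.0005], [0, 0, 0], 100]]}}

```text
time_s: 8.07
tcp_pos: [0.5266, -0.1142, 0.1932]
eef_rot: [180.0, 0.0, -6.1]
contact_force: [-3.7, 0.2, 1.9]
gripper_width: 0.0529
```

Emit:
{"api": "carry_out", "payload": {"plan": [[[0.003, 0, 0], [0, 0, 0], 100], [[0.003, 0, 0], [0, 0, 0], 100], [[0.003, 0, 0], [0, 0, 0], 100], [[0.003, 0, 0], [0, 0, 0], 100], [[0.0025, 0, 0], [0, 0, 0], 100], [[0.0025, 0, 0], [0, 0, 0], 100], [[0.0025, 0, 0], [0, 0, 0], 100], [[0.0025, 0, 0], [0, 0, 0], 100], [[0.0025, 0, 0], [0, 0, 0], 100], [[0.002, 0, 0], [0, 0, 0], 100], [[0.002, 0, 0], [0, 0, 0], 100], [[0.002, 0, 0], [0, 0, 0], 100]]}}

```text
time_s: 9.07
tcp_pos: [0.5573, -0.1174, 0.1933]
eef_rot: [-180.0, -0.1, -6.1]
contact_force: [0.2, 0.0, -0.8]
gripper_width: 0.0532
```

```bash
python3 - <<'E'
from h import *
s=r.get_state(); print(s["time_s"],s["tcp_pos"],s["eef_rot"],s["gripper_width"],s["contact_force"])
c=r.get_calibration("wrist"); im=r.capture("wrist"); cv2.imwrite("pics/w5.png",im[:,:,::-1]); np.savez("w5.npz",**c)
E
```

```text
9.0667 [ 0.55730472 -0.11740138  0.19331141] [-1.79992230e+02 -5.74681078e-02 -6.09510019e+00] 0.0532123713551896 [ 0.17891784  0.0342978  -0.81230151]
```

View pics/w5.png

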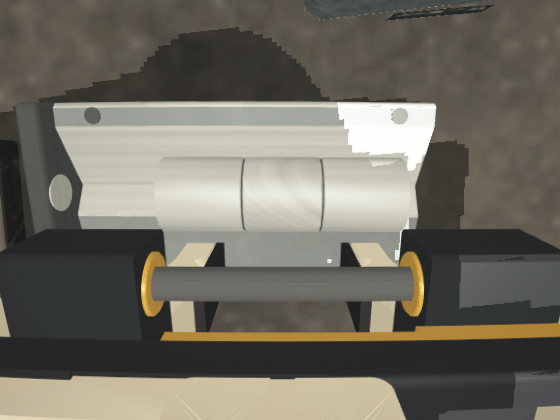

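The bar has dropped into the groove: rows 158–230, both ends level, clear of the fingers, contact force about 0. Next I lift, close the fingers and go round behind the open end.

Emit:
{"api": "carry_out", "payload": {"plan": [[[-0.003, 0, 0], [0, 0, 0], 100], [[0, 0, -0.02], [0, 0, 0], 100], [[0, 0, -0.028], [0, 0, 0], 100], [[0.0, 0.02, 0], [0, 0, 0], 255], [[0.01, 0.025, 0], [0, 0, 0], 255], [[0.013, 0.025, 0], [0, 0, 0], 255], [[0.0136, 0.018, 0], [0, 0, 0], 255], [[0, 0, 0], [0, 0, 0], 255], [[0, 0, 0], [0, 0, 0], 255], [[0, 0, 0], [0, 0, 0], 255]]}}

```text
time_s: 9.95
tcp_pos: [0.5802, -0.2084, 0.2408]
eef_rot: [-180.0, 0.0, -6.1]
contact_force: [-0.2, 0.6, 0.1]
gripper_width: 0.0123
```

```bash
python3 - <<'E'
from h import *
s=r.get_state(); print(s["time_s"],s["tcp_pos"],s["eef_rot"],s["gripper_width"],s["contact_force"])
w=r.capture("wrist"); b=r.capture("scene")
cv2.imwrite("pics/w6.png",np.vstack([cv2.resize(w,(400,300)),cv2.resize(b[190:310,270:430],(400,300),interpolation=cv2.INTER_CUBIC)])[:,:,::-1])
E
```

```text
9.95 [ 0.58017686 -0.2083986   0.24082326] [-1.79988777e+02  4.28451125e-02 -6.13926395e+00] 0.012250150736828074 [-0.19327885  0.64119291  0.0961068 ]
```

View pics/w6.png

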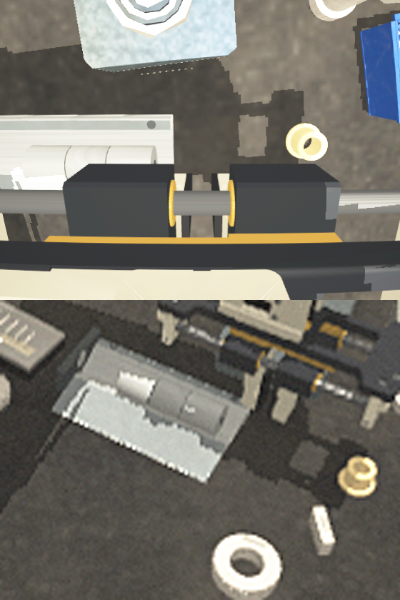

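Emit:
{"api": "carry_out", "payload": {"plan": [[[0, 0, 0.015], [0, 0, 0], 255], [[0, 0, 0.018], [0, 0, 0], 255], [[0, 0, 0.012], [0, 0, 0], 255], [[0, 0, 0.003], [0, 0, 0], 255], [[0, 0, 0], [0, 0, 0], 255], [[0, -0.003, 0], [0, 0, 0], 255], [[0, -0.003, 0], [0, 0, 0], 255], [[0, -0.003, 0], [0, 0, 0], 255], [[0, -0.003, 0], [0, 0, 0], 255], [[0, -0.003, 0], [0, 0, 0], 255], [[0, -0.003, 0], [0, 0, 0], 255], [[0, -0.003, 0], [0, 0, 0], 255]]}}

```text
time_s: 11.05
tcp_pos: [0.583, -0.1873, 0.1934]
eef_rot: [-180.0, -0.0, -6.1]
contact_force: [-0.2, -0.2, -0.9]
gripper_width: 0.0004
```

Emit:
{"api": "carry_out", "payload": {"plan": [[[0, -0.003, 0], [0, 0, 0], 255], [[0, -0.003, 0], [0, 0, 0], 255], [[0, -0.003, 0], [0, 0, 0], 255], [[0, -0.003, 0], [0, 0, 0], 255], [[0, -0.003, 0], [0, 0, 0], 255], [[0, -0.003, 0], [0, 0, 0], 255], [[0, -0.003, 0], [0, 0, 0], 255], [[0, -0.003, 0], [0, 0, 0], 255], [[0, -0.003, 0], [0, 0, 0], 255]]}}

```text
time_s: 11.8
tcp_pos: [0.5859, -0.1605, 0.1932]
eef_rot: [180.0, -0.0, -6.1]
contact_force: [0.6, -1.8, 1.5]
gripper_width: 0.0004
```

```bash
python3 - <<'E'
from h import *
s=r.get_state(); print(s["time_s"],s["tcp_pos"],s["gripper_width"],s["contact_force"])
w=r.capture("wrist"); b=r.capture("scene")
cv2.imwrite("pics/w7.png",np.vstack([cv2.resize(w,(400,300)),cv2.resize(b[190:310,270:430],(400,300),interpolation=cv2.INTER_CUBIC)])[:,:,::-1])
E
```

```text
11.8 [ 0.58593771 -0.16045047  0.193224  ] 0.0003554526609658241 [ 0.58101733 -1.80095869  1.53048846]
```

View pics/w7.png

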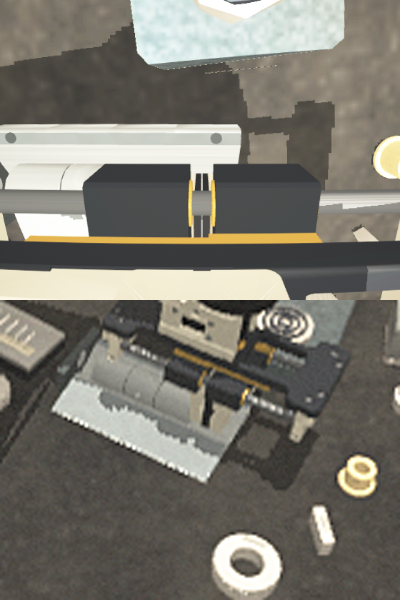

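Emit:
{"api": "carry_out", "payload": {"plan": [[[0, -0.002, 0], [0, 0, 0], 255], [[0, -0.002, 0], [0, 0, 0], 255], [[0, -0.002, 0], [0, 0, 0], 255], [[0, -0.002, 0], [0, 0, 0], 255], [[0, -0.002, 0], [0, 0, 0], 255], [[0, -0.001, 0], [0, 0, 0], 255], [[0, -0.001, 0], [0, 0, 0], 255], [[0, 0, 0], [0, 0, 0], 255]]}}

```text
time_s: 12.57
tcp_pos: [0.5871, -0.1486, 0.1931]
eef_rot: [-180.0, 0.0, -6.1]
contact_force: [-0.7, -0.5, 0.4]
gripper_width: 0.0004
```

Emit:
{"api": "carry_out", "payload": {"plan": [[[0, -0.001, 0], [0, 0, 0], 255], [[0, 0, 0], [0, 0, 0], 255]]}}

```text
time_s: 12.73
tcp_pos: [0.5872, -0.1477, 0.1931]
eef_rot: [-180.0, 0.0, -6.1]
contact_force: [-0.3, -0.7, 0.2]
gripper_width: 0.0007
```

Emit:
{"api": "carry_out", "payload": {"plan": [[[0, -0.001, 0], [0, 0, 0], 255], [[0, 0, 0], [0, 0, 0], 255]]}}

```text
time_s: 12.9
tcp_pos: [0.5873, -0.1467, 0.1931]
eef_rot: [180.0, 0.0, -6.1]
contact_force: [-0.3, -0.8, 0.2]
gripper_width: 0.0001
```

Emit:
{"api": "carry_out", "payload": {"plan": [[[0, -0.001, 0], [0, 0, 0], 255], [[0, 0, 0], [0, 0, 0], 255]]}}

```text
time_s: 13.07
tcp_pos: [0.5874, -0.1457, 0.1931]
eef_rot: [-180.0, 0.0, -6.1]
contact_force: [-0.5, -1.2, -1.0]
gripper_width: 0.0007
```

Emit:
{"api": "carry_out", "payload": {"plan": [[[0, -0.001, 0], [0, 0, 0], 255], [[0, 0, 0], [0, 0, 0], 255]]}}

```text
time_s: 13.23
tcp_pos: [0.5875, -0.1447, 0.1931]
eef_rot: [-180.0, 0.0, -6.1]
contact_force: [-0.1, -0.6, -1.1]
gripper_width: 0.0002
```

Emit:
{"api": "carry_out", "payload": {"plan": [[[0, -0.001, 0], [0, 0, 0], 255], [[0, 0, 0], [0, 0, 0], 255]]}}

```text
time_s: 13.4
tcp_pos: [0.5876, -0.1437, 0.1931]
eef_rot: [-180.0, 0.0, -6.1]
contact_force: [-0.3, -1.0, -0.7]
gripper_width: 0.0002
```

```bash
python3 - <<'E'
from h import *
s=r.get_state(); print(s["time_s"],s["tcp_pos"],s["contact_force"])
b=r.capture("scene")
cv2.imwrite("pics/w8.png",cv2.resize(b[190:280,270:390],(800,600),interpolation=cv2.INTER_CUBIC)[:,:,::-1])
E
```

```text
13.4 [ 0.58762899 -0.14373193  0.19312427] [-0.2896246  -0.96260271 -0.67536216]
```

View pics/w8.png

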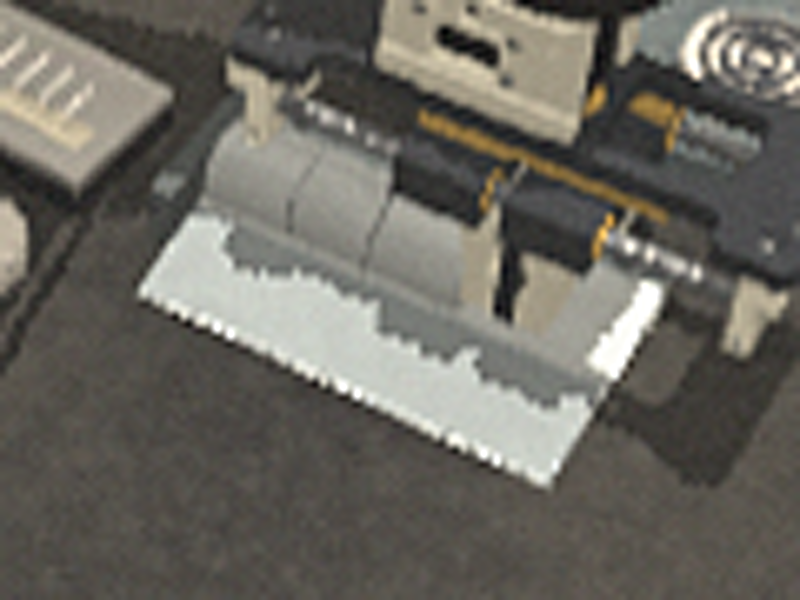

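Emit:
{"api": "carry_out", "payload": {"plan": [[[0, -0.001, 0], [0, 0, 0], 255], [[0, -0.001, 0], [0, 0, 0], 255]]}}

```text
time_s: 13.62
tcp_pos: [0.5879, -0.1419, 0.1932]
eef_rot: [180.0, 0.0, -6.1]
contact_force: [-0.3, -1.5, -0.3]
gripper_width: 0.0004
```

Emit:
{"api": "carry_out", "payload": {"plan": [[[0, -0.001, 0], [0, 0, 0], 255], [[0, -0.001, 0], [0, 0, 0], 255]]}}

```text
time_s: 13.78
tcp_pos: [0.588, -0.1401, 0.1932]
eef_rot: [180.0, 0.0, -6.1]
contact_force: [0.5, -9.0, 0.3]
gripper_width: 0.0006
```

Emit:
{"api": "carry_out", "payload": {"plan": [[[0, -0.0007, 0], [0, 0, 0], 255], [[0, -0.0007, 0], [0, 0, 0], 255]]}}

```text
time_s: 13.95
tcp_pos: [0.588, -0.1398, 0.1933]
eef_rot: [179.9, 0.1, -6.1]
contact_force: [-0.8, -16.0, -0.5]
gripper_width: 0.0006
```

The force jumped to 16 N and the TCP stalled, so the bar is on the stop. I'll back off gently and check.

Emit:
{"api": "carry_out", "payload": {"plan": [[[0, 0.001, 0], [0, 0, 0], 255], [[0, 0.001, 0], [0, 0, 0], 255], [[0, 0.003, 0], [0, 0, 0], 255], [[0, 0.01, 0], [0, 0, 0], 255], [[0, 0.01, 0], [0, 0, 0], 255], [[0, 0, -0.02], [0, 0, 0], 255], [[0, 0, -0.03], [0, 0, 0], 255], [[0, 0, -0.04], [0, 0, 0], 255], [[0, 0.03, -0.03], [0, 0, 0], 255], [[0, 0.03, 0], [0, 0, 0], 255], [[-0.02, 0.03, 0], [0, 0, 0], 255], [[0, 0, 0], [0, 0, 0], 255]]}}

```text
time_s: 14.95
tcp_pos: [0.5532, -0.2541, 0.3132]
eef_rot: [-180.0, 0.0, -6.3]
contact_force: [-0.7, 1.0, -1.2]
gripper_width: 0.0004
```

Emit:
{"api": "carry_out", "payload": {"plan": [[[-0.03, 0, 0], [0, 0, 0], 255], [[-0.03, 0, 0], [0, 0, 0], 255], [[-0.03, 0, 0], [0, 0, 0], 255], [[0, -0.03, 0], [0, 0, 0], 255], [[0, -0.03, 0], [0, 0, 0], 255], [[0, -0.03, 0], [0, 0, 0], 255], [[0, -0.03, 0], [0, 0, 0], 255], [[0, 0, 0], [0, 0, 0], 255], [[0, 0, 0], [0, 0, 0], 255]]}}

```text
time_s: 15.7
tcp_pos: [0.4795, -0.1205, 0.3129]
eef_rot: [-180.0, -0.0, -6.0]
contact_force: [-0.2, 0.3, 0.0]
gripper_width: 0.0003
```

```bash
python3 - <<'E'
from h import *
s=r.get_state(); print(s["time_s"],s["tcp_pos"],s["contact_force"])
w=r.capture("wrist"); b=r.capture("scene")
cv2.imwrite("pics/w9.png",np.hstack([cv2.resize(w,(400,300)),cv2.resize(b[190:310,250:410],(400,300),interpolation=cv2.INTER_CUBIC)])[:,:,::-1])
cv2.imwrite("pics/w9w.png",w[:,:,::-1])
np.savez("w9.npz",**r.get_calibration("wrist"))
E
```

```text
15.7 [ 0.47949108 -0.12051377  0.31289344] [-0.19111873  0.29347245  0.00118929]
```

View pics/w9.png

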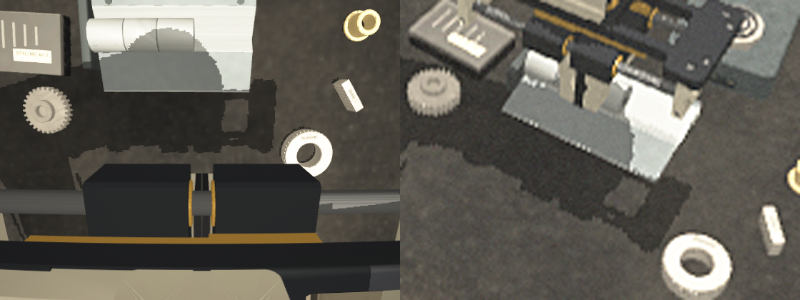

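The wrist view shows the bar in the groove with its left end (88,35) on the stop's edge (~90) and the bystanders unmoved. One numeric check before I hand in.

```bash
python3 - <<'E'
from h import *
c=dict(np.load("w9.npz")); im=cv2.imread("pics/w9w.png",0)
y=np.array([.107,.9943]); x=np.array([.9943,-.107]); O=np.array([.5932,-.0994])
b=ray(c,[[123,50],[273,50]],.0205)[:,:2]; print([(((q-O)@x).round(4),((q-O)@y).round(4)) for q in b])
print("row48 110..140",im[48,110:140].tolist()); print("row48 262..284",im[48,262:284].tolist())
# stationarity and bystanders via top picture before/after
w2=r.capture("wrist"); print("moved px",int((cv2.absdiff(w2,cv2.cvtColor(cv2.imread("pics/w9w.png"),cv2.COLOR_BGR2RGB))>40).any(2)[0:220,90:400].sum()))
t=cv2.cvtColor(r.capture("top"),cv2.COLOR_RGB2GRAY); a=cv2.imread("pics/top0.png",0)
for n,(u,v) in dict(gear=(268,226),ring=(399,258),bush=(421,198),block=(418,229),box=(264,192)).items():
    R=cv2.matchTemplate(t[v-30:v+30,u-30:u+30],a[v-16:v+17,u-16:u+17],cv2.TM_CCOEFF_NORMED); _,s,_,l=cv2.minMaxLoc(R); print(n,round(s,2),l[0]-14,l[1]-14)
E
```

```text
[(np.float64(-0.0002), np.float64(0.0785)), (np.float64(-0.0012), np.float64(-0.0276))]
row48 110..140 [68, 73, 99, 118, 122, 124, 127, 130, 131, 131, 151, 234, 246, 247, 247, 247, 247, 248, 248, 248, 248, 248, 248, 248, 249, 249, 249, 249, 249, 249]
row48 262..284 [183, 183, 182, 182, 182, 182, 227, 254, 244, 122, 180, 244, 244, 244, 244, 244, 244, 244, 244, 245, 244, 244]
moved px 1821
gear 0.23 13 -2
ring 0.33 -2 -7
bush 0.44 -7 -8
block 0.21 13 -10
box 1.0 0 0
```

```bash
python3 - <<'E'
from h import *
a=cv2.cvtColor(cv2.imread("pics/w9w.png"),cv2.COLOR_BGR2RGB)
w2=r.capture("wrist"); print(r.get_state()["qd"].round(3))
d=(cv2.absdiff(w2,a)>40).any(2); p=np.argwhere(d[:230])
print(d[:230].sum(),p.min(0),p.max(0), "bar area",d[20:75,120:275].sum())
ga,gb=[cv2.cvtColor(q,cv2.COLOR_RGB2GRAY) for q in (a,w2)]
print(gb[48,116:126].tolist(),gb[48,266:276].tolist())
print("shift",cv2.phaseCorrelate(np.float32(ga[:220]),np.float32(gb[:220])))
c=r.get_calibration("wrist")
for n,u,z in (("gear",(65,154),.02),("ring",(431,213),.018),("bush",(504,37),.022),("block",(488,132),.02)): print(n,ray(c,[u],z)[0,:2].round(3))
E
```

```text
[-0.015  0.082  0.012  0.092  0.012 -0.232]
6490 [0 0] [229 532] bar area 646
[132, 192, 240, 247, 247, 248, 248, 248, 248, 248] [175, 142, 113, 177, 243, 243, 243, 243, 243, 243]
shift ((-2.3943446019173393, 0.06493923857246386), 0.9517400572035047)
gear [0.534 0.038]
ring [ 0.458 -0.238]
bush [ 0.582 -0.291]
block [ 0.516 -0.281]
```

Emit:
{"api": "carry_out", "payload": {"plan": [[[0, 0, -0.03], [0, 0, 0], 255], [[0, 0, -0.03], [0, 0, 0], 255], [[0, 0, -0.03], [0, 0, 0], 255], [[0, -0.02, 0], [0, 0, 0], 255], [[0, -0.035, 0], [0, 0, 0], 255], [[0, -0.035, 0], [0, 0, 0], 255], [[0, -0.035, 0], [0, 0, 0], 255], [[0, -0.035, 0], [0, 0, 0], 255], [[0, -0.035, 0], [0, 0, 0], 255], [[0, -0.035, 0], [0, 0, 0], 255], [[0, -0.035, 0], [0, 0, 0], 255], [[0, -0.035, 0], [0, 0, 0], 255]]}}

```text
time_s: 16.95
tcp_pos: [0.5115, 0.1779, 0.4026]
eef_rot: [-180.0, 0.0, -6.2]
contact_force: [0.5, 0.3, 0.4]
gripper_width: 0.0007
```

Emit:
{"api": "carry_out", "payload": {"plan": [[[0, -0.035, 0], [0, 0, 0], 255], [[0, -0.035, 0], [0, 0, 0], 255], [[0, -0.035, 0], [0, 0, 0], 255], [[0, -0.035, 0], [0, 0, 0], 255], [[0, -0.035, 0], [0, 0, 0], 255], [[0, -0.03, 0], [0, 0, 0], 255], [[0, -0.02, 0], [0, 0, 0], 255], [[0, 0, 0], [0, 0, 0], 255], [[0, 0, 0], [0, 0, 0], 255], [[0, 0, 0], [0, 0, 0], 255], [[0, 0, 0], [0, 0, 0], 255]]}}

```text
time_s: 17.87
tcp_pos: [0.5356, 0.3995, 0.4027]
eef_rot: [180.0, 0.0, -6.2]
contact_force: [-0.0, 0.4, -0.2]
gripper_width: 0.0002
```

```bash
python3 - <<'E'
from h import *
T=r.capture("top"); t=cv2.cvtColor(T,cv2.COLOR_RGB2GRAY); a=cv2.imread("pics/top0.png",0); s=r.get_state(); print(s["time_s"],s["tcp_pos"],s["contact_force"])
for n,(u,v) in dict(gear=(268,226),ring=(399,258),bush=(421,198),block=(418,229),box=(264,192)).items():
    R=cv2.matchTemplate(t[v-30:v+30,u-30:u+30],a[v-16:v+17,u-16:u+17],cv2.TM_CCOEFF_NORMED); _,q,_,l=cv2.minMaxLoc(R); print(n,round(q,2),l[0]-14,l[1]-14)
d=cv2.absdiff(t,a)[175:230,290:380]; p=np.argwhere(d>25)[:,::-1]+[290,175]; print("bar diff box",p.min(0),p.max(0))
c=r.get_calibration("top"); y=np.array([.107,.9943]); O=np.array([.5932,-.0994])
print("expected px of bar ends, y=75/-25:",proj(c,[[*(O+.075*y),.0205],[*(O-.025*y),.0205]]).round(1).tolist())
for v in (196,198,200): print(v,t[v,292:304].tolist(),t[v,336:352].tolist())
E
```

```text
17.9167 [0.53554027 0.39944562 0.40292529] [-0.47239539 -0.09877622  0.83813299]
gear 1.0 0 0
ring 1.0 0 0
bush 1.0 0 0
block 1.0 0 0
box 1.0 0 0
bar diff box [300 187] [345 205]
expected px of bar ends, y=75/-25: [[299.8, 193.8], [345.3, 197.6]]
196 [74, 73, 74, 87, 116, 127, 129, 132, 165, 210, 221, 222] [241, 241, 242, 242, 242, 242, 242, 241, 241, 240, 234, 221, 217, 217, 217, 217]
198 [76, 71, 68, 88, 118, 128, 127, 133, 153, 179, 186, 189] [234, 235, 237, 239, 240, 241, 242, 243, 244, 244, 238, 220, 215, 215, 215, 215]
200 [75, 67, 65, 92, 121, 129, 130, 135, 149, 154, 150, 150] [205, 208, 210, 212, 214, 216, 219, 222, 225, 226, 222, 213, 210, 210, 210, 210]
```

All checks agree, so I'm handing in.

```bash
python3 -c "
from plant import r
print(r.close_job())"
```

```text
the job is handed in; nothing more can be done
None
```

The bar is seated in the groove with its end on the stop, and I handed the job in at about 18 s of the 51 s allowed.

- **What I did:** I squared the bar to the groove with a two-finger push. The open fingers then worked as a fence to roll it over the plate, up the ramp and into the groove. With the fingers closed, I pushed it along the groove until the force rose to 16 N and the tool stalled, then backed off. The bar was never gripped or lifted.
- **Bar position:** In the last top view the bar spans pixels 300–345, where 299.8–345.3 is expected for a bar at the stop. No gap shows between bar and stop.
- **Other things:** All five bystanders matched the first top view with no shift. The robot was clear of everything.
- **Checks that disagreed:**
  - An earlier wrist picture put the gear 8 mm off and the bar's ends 3 mm off. I put this down to rough pixel picks and calibration error, and the clear top view supports that.
  - My first bystander check failed because the arm blocked the view. I repeated it after moving the arm away.
  - A wrist-picture motion check showed changed pixels. The whole picture, bar included, had shifted about 2.4 pixels, so I took it as the arm settling.

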